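Press the push-fit tiles home in the mosaic trivet

ROBOT

A 6-joint arm with a two-finger parallel gripper is mounted at the origin on the work surface. World frame = base frame: x ahead of the robot, y to its left, z up, the work surface at z = 0. Lengths are in mm, angles in rad, forces in N, time in s.
With the tool pointing down it reaches from about 375 to 975 mm from the base axis. Payload 3.8 kg.
Tool frame: the origin (TCP) lies on the centre line of the jaws, within the pads' length; the fingertips stand 19 mm ahead of it and the grasp point (between the pads) is the TCP; z points along the fingers, y is the line along which they close (so a half turn about z gives the same grasp; the last joint's range is limited). The gripper opens to 88 mm and grips with 3 to 60 N. Pads are 18 mm wide; open, the fingers measure 123 mm over their backs; the gripper's body (75 mm by 187 mm) begins 45 mm behind the grasp point.
Start: joints at [-1.27, 0.264, 1.604, -0, 1.274, -0.037], TCP at [223.698, -636.849, 219.706] pointing down, gripper open.
Joint ranges: [-2.63, 2.63], [-0.94, 2.18], [0.31, 2.57], [-1.31, 4.45], [0, 2.66], [-2.55, 2.55]. Speed limits (rad/s): [2.57, 2.57, 3.14, 3.14, 3.14, 3.14].

INTERFACE

Orientations are given as a unit quaternion [x, y, z, w].
In Python, from plant import manip gives the robot as it stands. The module is installed in compiled form; this text tells all that it offers.
- The arm moves only by the tool drive_tool, never from a script. Its argument "steps" is one flat list of numbers, 7 for each row, row after row: the shift along the tool's x, y, z normalised to -1 to 1, where 1 is 250 mm, then the turn, a rotation vector about the tool's x, y, z normalised to -1 to 1, where 1 is 30 degrees, then the opening, from -1 (shut) to 1 (fully open). In form: [dx, dy, dz, rx, ry, rz, gripper, dx, dy, dz, rx, ry, rz, gripper, ...]. A call has 1 to 10 rows; each row is the pose to reach, as a shift and turn from the pose commanded when the call began, along the tool's axes at that moment; what a row does not reach only later rows make up. A row lasts 1/12 s, in which the tool goes at most 41.7 mm and 7.16 degrees, less where a joint would pass 70% of its speed; a pose out of reach is approached as far as the arm can. A call with a number of a shift or a turn outside -1 to 1 is refused whole. A call with a gripper value outside its range is refused whole. The fingers move at their own pace and stop on an object; "squeeze" is the grip in N (left out, the last holds). Time passes only in rows, so rows that repeat a pose let the fingers close. It gives the time, the measured TCP pose, the force, the opening and the grip force at its end, in the units of the state.
- manip.get_obs(): the state, without advancing time (a new reading comes with each control period).
- manip.camera(name): name is "scene" or "top" or "wrist"; returns the picture (420x560x3 uint8, red, green, blue); there is no depth.
- manip.camera_info(name): a dict with "camera_matrix" (3x3 intrinsics, pixels), "D" ([k1, k2, p1, p2, k3] as OpenCV has them; the pictures are not rectified), "R" (3x3) and "t" (3): a world point X has camera coordinates R X + t. Camera axes: x right, y down, z forward; pixel columns grow to the right and rows downward; lengths in mm; the calibration is good to about 2 mm. A picture is of the moment at which its call begins: read the wrist's pose just before it. camera_info takes no time and is no camera call; for the wrist camera it gives the pose at the moment of the call.
- manip.close_job(): hands the job in; it is judged then, once.
The state is a dict: "clock": time; "joints": joint angles; "qvel": joint speeds; "effort": joint torques, N m; "ee_pos": TCP position; "ee_rot": TCP orientation; "ft_force": force on the tool from outside, world axes, zero at the start; "torque": the same for the moment, N m; "width": finger opening in mm; "grasp_force": force on a finger pad.
Only numpy, scipy, OpenCV 4.12 (cv2) and the standard library are available. Lean on these libraries where they do the work, as an engineer would, in place of code of your own. Each camera call takes 0.05 s, during which the arm holds its last target. There are 200 camera calls.

TASK

With the fingertips, press the tiles of the mosaic trivet fully home in their rubber seats: first the round disc, then the straight bar, then the plus-shaped one. Leave the triangular tile standing proud, pull no tile out of its seat, leave the jar, spatula and spare heart tile where they are, and finish clear of everything.

Things in the scene. Friction and masses are not known exactly. Their poses are not given: they have to be found in the camera images.
- disc (a joint): Vertical slide of a push-fit tile, in m: 0 = standing proud, top face 37 mm above the bench; grows as it is pushed down; 0.008 = fully home on its stop, top face 29 mm above the bench; starts at 0 to 0.002. Moving it takes 6 to 8 N; it stays where it is left; negative = pulled up. The tile: round disc, 52 mm in diameter.
- disc_top (a point): Centre of the top face of the disc tile (off-white ceramic, 8 mm thick, in a round black rubber seat 66 mm across and 3 mm high on the board). Moves with the tile; x and y level, z up.
- bar (a joint): Vertical slide of a push-fit tile, in m: 0 = standing proud, top face 37 mm above the bench; grows as it is pushed down; 0.008 = fully home on its stop, top face 29 mm above the bench; starts at 0 to 0.002. Moving it takes 6 to 8 N; it stays where it is left; negative = pulled up. The tile: plain straight bar, 56 mm long (its x) and 22 mm wide (its y).
- bar_top (a point): Centre of the top face of the bar tile (off-white ceramic, 8 mm thick, in a round black rubber seat 66 mm across and 3 mm high on the board). Moves with the tile; x and y level, z up.
- cross (a joint): Vertical slide of a push-fit tile, in m: 0 = standing proud, top face 37 mm above the bench; grows as it is pushed down; 0.008 = fully home on its stop, top face 29 mm above the bench; starts at 0 to 0.002. Moving it takes 6 to 8 N; it stays where it is left; negative = pulled up. The tile: plus-shaped, 54 mm across, arms 18 mm wide.
- cross_top (a point): Centre of the top face of the cross tile (off-white ceramic, 8 mm thick, in a round black rubber seat 66 mm across and 3 mm high on the board). Moves with the tile; x and y level, z up.
- triangle (a joint): Vertical slide of a push-fit tile, in m: 0 = standing proud, top face 37 mm above the bench; grows as it is pushed down; 0.008 = fully home on its stop, top face 29 mm above the bench; starts at 0 to 0.002. Moving it takes 6 to 8 N; it stays where it is left; negative = pulled up. The tile: triangle with three equal sides of about 52 mm.
- triangle_top (a point): Centre of the top face of the triangle tile (off-white ceramic, 8 mm thick, in a round black rubber seat 66 mm across and 3 mm high on the board). Moves with the tile; x and y level, z up.
- board: Square plywood trivet board fixed to the bench, 210 x 210 mm, 18 mm thick, edged with thin grey and white mosaic pieces. It carries the four rubber seats in a square, centres 86 mm apart; which tile is in which seat varies. A fixed black compartment tray 35 mm high lies beyond it. Origin: centre of its underside, on the bench; x and y along its sides, z up.
- jar: Bystander: loose lidded jar, 52 mm in diameter, 75 mm high, standing on the bench beside the board. Origin: centre of its underside.
- spatula: Bystander: loose spatula, 200 mm long, lying on the bench beside the board on the other side. Origin: its underside, on its axis, which runs along its x.
- heart: Bystander: loose spare heart-shaped blue tile, about 34 x 38 mm, 8 mm thick, lying on the bench beside the board. Origin: about the centre of its underside.

How it is judged:
By the outcome, as a careful person would: the job done as asked, in the order asked, and still so for the second after the job is handed in, with the robot touching nothing.
It also fails if it takes over 38 s, if anything falls off the work surface, if the arm or the gripper's body presses on something with over 40 N, if the wrist force passes 120 N, or if a joint passes its speed limit or range.

## Working session

There is one attempt and no reset: what is moved stays moved. The work goes in short steps, Python scripts to look and compute and a tool call to move; the robot and the scene stay as the last step left them, time stands still between calls to the robot, and variables do not carry over. Pictures are saved under pics/ and viewed, at most 10 in all, crops included, and the job is handed in when it is done.

Besides the shell and the picture viewer there is one more tool, called after "Emit:" by a JSON object that holds its "fn" and its "kwargs". drive_tool: Moves the arm, as the interface text tells. Scaled input: -1 to 1 covers 250 mm each way for a shift and 30 degrees each way for a turn. Its arguments: {"type":"object","properties":{"steps":{"type":"array"},"squeeze":{"type":"number"}},"required":["steps"]}

```bash
mkdir -p pics; python3 - <<'E'
from plant import manip
import cv2,numpy as np
o=manip.get_obs();print({k:np.round(v,3).tolist() for k,v in o.items()})
for n in("scene","top"):
    cv2.imwrite(f"pics/{n}0.png",manip.camera(n)[:,:,::-1])
    i=manip.camera_info(n);R=np.array(i["R"]);print(n,np.round(i["camera_matrix"],1).tolist(),i["D"],(-R.T@np.array(i["t"])).round(1))
E
```

```text
{'clock': 0.0, 'joints': [-1.27, 0.265, 1.605, 0.0, 1.274, -0.037], 'qvel': [-0.001, 0.0, 0.001, 0.0, 0.003, -0.0], 'effort': [-0.001, -50.21, -35.688, 0.073, 0.03, -0.0], 'ee_pos': [223.477, -636.137, 218.386], 'ee_rot': [0.986, 0.168, -0.0, -0.001], 'ft_force': [0.335, -0.174, -0.551], 'torque': [-0.035, -0.02, -0.075], 'grasp_force': 0.0, 'width': 87.977}
scene [[501.8, 0.0, 276.9], [0.0, 501.8, 211.7], [0.0, 0.0, 1.0]] [-0.01383822  0.          0.          0.          0.        ] [937.4 494.9 899.2]
top [[485.9, 0.0, 278.8], [0.0, 485.9, 214.2], [0.0, 0.0, 1.0]] [-0.03655469  0.          0.          0.          0.        ] [514.2  43.6 913.5]
```

View pics/top0.png

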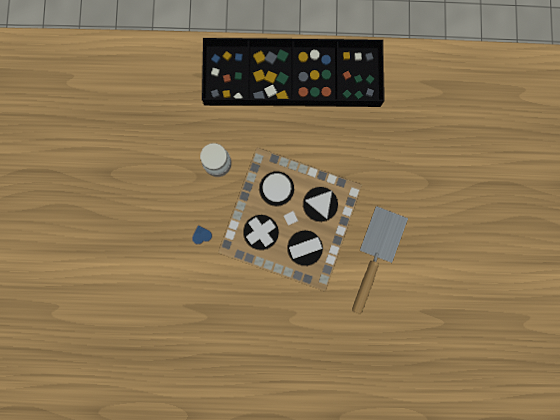

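View pics/scene0.png

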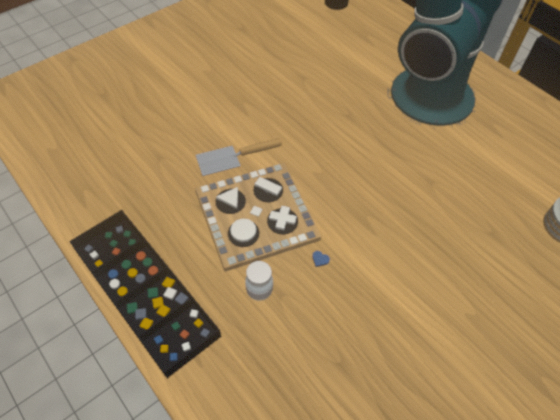

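The top view shows the disc at (277,188), triangle (320,204), cross (261,232), bar (305,247), and jar (213,157). In the scene view the disc is at (243,231), triangle (230,199), bar (268,188) and cross (283,219).

```bash
cat >h.py <<'E'
from plant import manip
import cv2,numpy as np
from scipy.spatial.transform import Rotation as Ro
def ray(n,p,i=None):
    i=i or manip.camera_info(n)
    u=cv2.undistortPoints(np.array([[p]],float),np.array(i["camera_matrix"]),np.array(i["D"])).ravel()
    R=np.array(i["R"]);d=R.T@np.r_[u,1];return -R.T@np.array(i["t"]).ravel(),d/np.linalg.norm(d)
def plane(n,p,z):
    c,d=ray(n,p);return c+d*(z-c[2])/d[2]
def tri(rs):
    A=[np.eye(3)-np.outer(d,d) for c,d in rs];return np.linalg.solve(sum(A),sum(a@c for a,(c,d) in zip(A,rs)))
def tile(img,seed,r=20):
    h=cv2.cvtColor(img,cv2.COLOR_RGB2HSV);m=((h[...,1]<50)&(h[...,2]>140)).astype(np.uint8)
    k=np.zeros_like(m);cv2.circle(k,tuple(map(int,seed)),r,1,-1)
    cs,_=cv2.findContours(m&k,0,2);c=max(cs,key=cv2.contourArea)
    M=cv2.moments(c);return np.array([M['m10']/M['m00'],M['m01']/M['m00']]),c
E
python3 - <<'E'
from h import *
S={'disc':((277,188),(243,231)),'bar':((305,247),(268,188)),'cross':((261,232),(283,219)),'triangle':((320,204),(230,199))}
it=cv2.imread('pics/top0.png')[:,:,::-1].copy();isc=cv2.imread('pics/scene0.png')[:,:,::-1].copy()
for k,(a,b) in S.items():
    p,c=tile(it,a,18);q,c2=tile(isc,b,17)
    X=tri([ray('top',p),ray('scene',q)])
    w=np.array([plane('top',x[0],37)[:2] for x in c]);print(k,p.round(1),q.round(1),'tri',X.round(1),'top@37',plane('top',p,37).round(1),'scene@37',plane('scene',q,37).round(1),'rect',cv2.minAreaRect(w.astype(np.float32)))
print('jar',plane('top',(213,153),75),plane('scene',(259,270),75))
E
```

```text
disc [276.3 187.3] [242.9 229.3] tri [637.4  40.4  33.7] top@37 [637.5  39.9  37. ] scene@37 [638.   42.8  37. ] rect ((637.2870483398438, 39.48798370361328), (49.54168701171875, 49.1236572265625), 1.6502844095230103)
bar [305.1 247.7] [268.  185.4] tri [528.6 -14.4  35.1] top@37 [529.3 -14.9  37. ] scene@37 [528.8 -12.5  37. ] rect ((529.3310546875, -14.956083297729492), (20.924701690673828, 55.39569854736328), 21.081422805786133)
cross [260.4 231.6] [282.4 216.9] tri [555.6  67.3  33.9] top@37 [556.2  66.5  37. ] scene@37 [556.2  69.5  37. ] rect ((555.6489868164062, 67.07392120361328), (47.40834426879883, 47.726810455322266), 83.39063262939453)
triangle [320.7 203. ] [229.7 196.7] tri [610.7 -41.2  35.1] top@37 [611.1 -41.6  37. ] scene@37 [610.9 -39.4  37. ] rect ((613.0015869140625, -35.54314422607422), (42.09561538696289, 48.45390319824219), 80.72896575927734)
jar [689.7082396  152.35598458  75.        ] [681.30081101 151.63497469  75.        ]
```

Emit:
{"fn": "drive_tool", "kwargs": {"steps": [0.82,-0.67,0,0,0,0,-1,0.82,-0.67,0,0,0,0,-1,0.82,-0.67,0,0,0,0,-1,0.82,-0.67,0,0,0,0,-1,0.82,-0.67,0,0,0,0,-1,0.82,-0.67,0,0,0,0,-1,0.82,-0.67,0,0,0,0,-1,0.82,-0.67,0,0,0,0,-1], "squeeze": 15}}

```text
clock: 0.77
ee_pos: [363.0, -407.4, 219.3]
ee_rot: [0.985, 0.17, 0.0, -0.001]
ft_force: [-0.2, -0.6, -0.4]
width: 37.0
grasp_force: 0.0
```

Emit:
{"fn": "drive_tool", "kwargs": {"steps": [0.82,-0.67,0,0,0,0,-1,0.82,-0.67,0,0,0,0,-1,0.82,-0.67,0,0,0,0,-1,0.82,-0.67,0,0,0,0,-1,0.82,-0.67,0,0,0,0,-1,0.82,-0.67,0,0,0,0,-1,0.82,-0.67,0,0,0,0,-1,0.82,-0.67,0,0,0,0,-1]}}

```text
clock: 1.43
ee_pos: [500.9, -182.9, 219.4]
ee_rot: [0.985, 0.17, 0.0, -0.0]
ft_force: [-0.3, 0.2, -0.2]
width: 0.7
grasp_force: 0.0
```

Emit:
{"fn": "drive_tool", "kwargs": {"steps": [0.81,-0.66,0,0,0,0,-1,0.81,-0.66,0,0,0,0,-1,0.81,-0.66,0,0,0,0,-1,0.81,-0.66,0,0,0,0,-1,0.81,-0.66,0,0,0,0,-1,0.81,-0.66,0,0,0,0,-1,0.81,-0.66,0,0,0,0,-1,0.81,-0.66,0,0,0,0,-1,0.81,-0.66,0,0,0,0,-1,0.81,-0.66,0,0,0,0,-1]}}

```text
clock: 2.27
ee_pos: [635.2, 35.6, 219.2]
ee_rot: [0.986, 0.167, -0.001, 0.0]
ft_force: [-0.3, -0.0, -0.2]
width: 0.5
grasp_force: 0.0
```

```bash
python3 - <<'E'
from h import *
o=manip.get_obs();i=manip.camera_info("wrist");im=manip.camera("wrist");cv2.imwrite("pics/w1.png",im[:,:,::-1])
K=np.array(i["camera_matrix"]);R=np.array(i["R"]);t=np.array(i["t"]).ravel()
print(o["ee_pos"],o["ee_rot"],o["clock"],"cam",(-R.T@t).round(1))
for k,X in dict(disc=(637.5,41,37),bar=(529,-14,37),cross=(556,68,37),tri=(611,-41,37),tip=np.array(o["ee_pos"])-[0,0,19]).items():
    p,_=cv2.projectPoints(np.array([X],float),cv2.Rodrigues(R)[0],t,K,np.array(i["D"]));print(k,p.ravel().round(0))
E
```

```text
[635.17399397  35.57367521 219.23118045] [ 9.85902779e-01  1.67316976e-01 -7.48124471e-04  4.24378136e-04] 2.2667 cam [706.4  60.6 385.1]
disc [280. 179.]
bar [292. 268.]
cross [239. 231.]
tri [334. 219.]
tip [284. 233.]
```

View pics/w1.png

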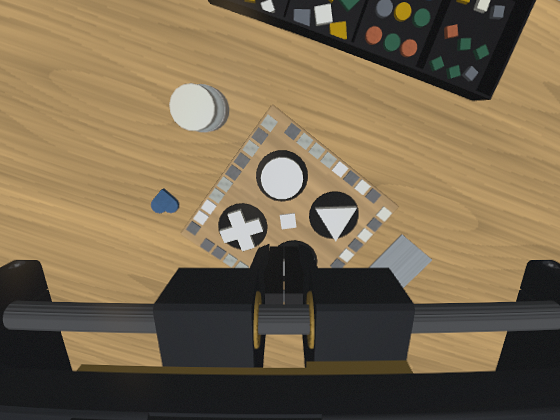

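```bash
python3 - <<'E'
from h import *
im=cv2.imread('pics/w1.png')[:,:,::-1].copy()
for k,s in dict(disc=(282,176),cross=(241,228),tri=(336,219)).items():
    p,c=tile(im,s,24);X=plane('wrist',p,37);w=np.array([plane('wrist',x[0],37)[:2] for x in c],np.float32)
    print(k,p.round(1),X.round(1),cv2.minAreaRect(w))
cv2.imwrite('pics/w1c.png',cv2.resize(im[225:285,235:345,::-1],None,fx=6,fy=6))
E
```

```text
disc [281.5 177.8] [638.8  39.6  37. ] ((638.76708984375, 39.52465057373047), (50.399967193603516, 49.82454299926758), 19.245548248291016)
cross [240.8 230.5] [557.   66.3  37. ] ((556.6983642578125, 65.88095092773438), (48.425941467285156, 48.35774230957031), 83.24415588378906)
tri [335.8 219. ] [611.6 -42.6  37. ] ((604.7247314453125, -44.498085021972656), (43.39494323730469, 50.09505081176758), 19.24491310119629)
```

View pics/w1c.png

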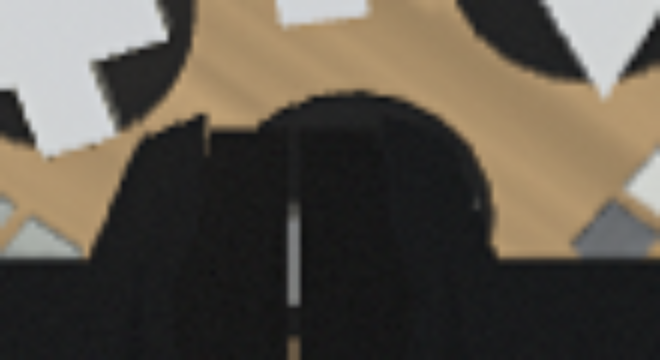

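```bash
python3 - <<'E'
from h import *
i=manip.camera_info("wrist");K=np.array(i["camera_matrix"]);R=np.array(i["R"]);t=np.array(i["t"]).ravel()
o=manip.get_obs();T=Ro.from_quat(o["ee_rot"]);print(K[0,0],o["ee_pos"],o["width"])
print('cam fwd in tool',T.inv().apply(R[2]).round(3),'cam pos',T.inv().apply(-R.T@t-o["ee_pos"]).round(1))
for x in(-9,0,9):
  for z in(19,0,-20,-45):
    p,_=cv2.projectPoints((T.apply([x,0,z])+o["ee_pos"])[None],cv2.Rodrigues(R)[0],t,K,np.array(i["D"]));print(x,z,p.ravel().round(0))
E
```

```text
292.43094202385987 [635.12632446  35.51359555 219.46155539] 0.48454207073138117
cam fwd in tool [-0.295 -0.001  0.956] cam pos [ 7.52e+01 -1.00e-01 -1.66e+02]
-9 19 [284. 245.]
-9 0 [284. 258.]
-9 -20 [284. 274.]
-9 -45 [284. 300.]
0 19 [284. 233.]
0 0 [284. 244.]
0 -20 [284. 259.]
0 -45 [284. 284.]
9 19 [284. 220.]
9 0 [284. 231.]
9 -20 [284. 245.]
9 -45 [284. 267.]
```

Wrist view: disc at (282,178), cross (241,230), triangle (336,219). Positions agree with the fixed cameras within about 2 mm. Descending over the disc.

Emit:
{"fn": "drive_tool", "kwargs": {"steps": [0.018,-0.014,0.15,0,0,0,-1,0.018,-0.014,0.3,0,0,0,-1,0.018,-0.014,0.45,0,0,0,-1,0.018,-0.014,0.56,0,0,0,-1,0.018,-0.014,0.6,0,0,0,-1,0.018,-0.014,0.61,0,0,0,-1,0.018,-0.014,0.61,0,0,0,-1]}}

```text
clock: 2.9
ee_pos: [638.8, 41.6, 67.5]
ee_rot: [0.986, 0.167, -0.0, 0.0]
ft_force: [0.2, 0.9, -0.8]
width: 0.6
grasp_force: 0.0
```

```bash
python3 - <<'E'
from h import *
a=manip.camera("scene")[150:290,170:340,::-1];b=manip.camera("top")[130:270,200:370,::-1];o=manip.get_obs();print(o["ee_pos"],o["ft_force"])
cv2.imwrite('pics/c2.png',np.vstack([np.hstack([cv2.resize(x,(400,330),interpolation=2) for x in(a,b)])]))
E
```

```text
[640.88244709  42.09920866  69.87154894] [0.53025558 0.34577128 0.337395  ]
```

View pics/c2.png

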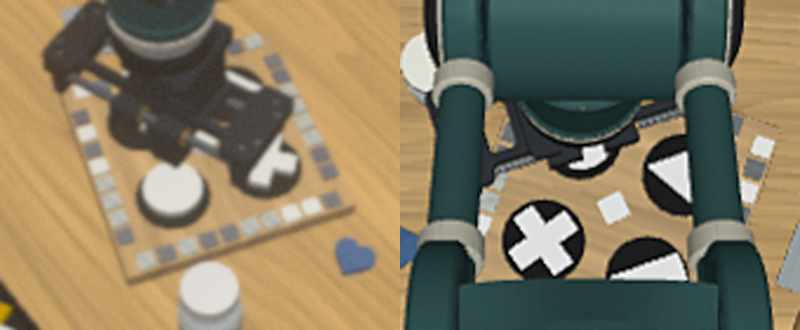

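Left (scene): fingertip at about scene pixel (246,218), just above the disc at (243,229). Right (top): the arm covers the disc. Checking the tip against the projection.

```bash
python3 - <<'E'
from h import *
i=manip.camera_info("scene");K=np.array(i["camera_matrix"]);R=np.array(i["R"]);t=np.array(i["t"]).ravel()
o=manip.get_obs();print(o["ee_pos"],o["clock"])
T=Ro.from_quat(o["ee_rot"])
for x,y,z in((0,0,19),(9,-10,19),(9,10,19),(9,10,0),(9,-10,0)):
    p,_=cv2.projectPoints((T.apply([x,y,z])+[638.5,41,68.5])[None],cv2.Rodrigues(R)[0],t,K,np.array(i["D"]));print(x,y,z,p.ravel().round(1))
E
```

```text
[640.88244709  42.09920866  69.87154894] 3.0
0 0 19 [241.9 225.5]
9 -10 19 [243.6 231. ]
9 10 19 [235.2 226.5]
9 10 0 [234.8 221.3]
9 -10 0 [243.2 225.9]
```

```bash
python3 - <<'E'
from h import *
w=manip.camera("wrist")[130:310,184:384,::-1];s=manip.camera("scene")[170:260,195:295,::-1]
o=manip.get_obs();print(o["ee_pos"],o["ft_force"])
cv2.imwrite('pics/c3.png',np.hstack([cv2.resize(w,(400,360),interpolation=2),cv2.resize(s,(400,360),interpolation=2)]))
T=Ro.from_quat(o["ee_rot"])
for n in("wrist","scene"):
  i=manip.camera_info(n);R=np.array(i["R"]);
  X=np.array([[638.3,40.2,37]]+[T.apply(v)+o["ee_pos"] for v in((9,-10,19),(9,10,19),(9,-10,-20),(9,10,-20))])
  p,_=cv2.projectPoints(X,cv2.Rodrigues(R)[0],np.array(i["t"]).ravel(),np.array(i["camera_matrix"]),np.array(i["D"]))
  print(n,((p[:,0]-([184,130] if n=="wrist" else [195,170]))*([2,2] if n=="wrist" else [4,4])).round(0).tolist())
E
```

```text
[641.1260587   42.48819564  70.16556041] [-0.63550054  0.06812643 -0.44210973]
wrist [[203.0, 200.0], [170.0, 181.0], [229.0, 181.0], [163.0, 229.0], [236.0, 229.0]]
scene [[188.0, 234.0], [192.0, 247.0], [158.0, 229.0], [189.0, 204.0], [154.0, 185.0]]
```

View pics/c3.png

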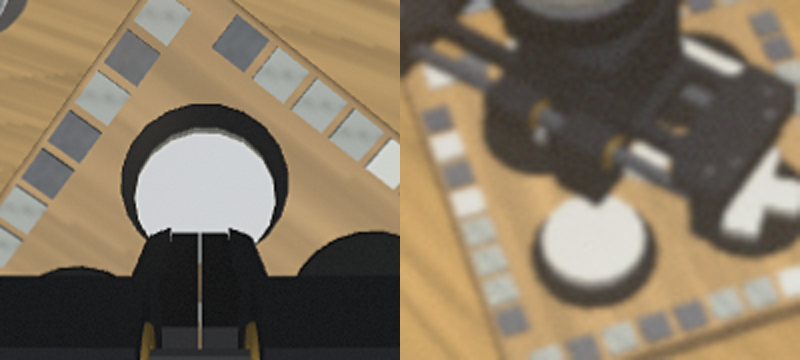

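Left (wrist crop): disc centre about (205,200), finger front edge at crop row 232. Right (scene crop): finger corner at (198,203), disc at (194,240). The tip seems higher or further back than stated, so I'll triangulate its front-left corner.

```bash
python3 - <<'E'
from h import *
o=manip.get_obs();T=Ro.from_quat(o["ee_rot"])
for w in((268,246),(270,246),(276,246)):
  for s in((244.5,220.7),(243,221)):
    r=[ray("wrist",w),ray("scene",s)];X=tri(r)
    print(w,s,X.round(1),'tool',T.inv().apply(X-o["ee_pos"]).round(1),'gap',[round(np.linalg.norm(np.cross(X-c,d)),1) for c,d in r])
E
```

```text
(268, 246) (244.5, 220.7) [639.9  52.   79.9] tool [ 2.1 -9.4 -9.8] gap [np.float64(1.2), np.float64(1.2)]
(268, 246) (243, 221) [643.   52.7  84.2] tool [  5.2  -9.  -14. ] gap [np.float64(0.1), np.float64(0.1)]
(270, 246) (244.5, 220.7) [639.   50.6  77.3] tool [ 0.8 -8.4 -7.1] gap [np.float64(1.3), np.float64(1.3)]
(270, 246) (243, 221) [642.2  51.3  81.7] tool [  4.   -8.  -11.5] gap [np.float64(0.2), np.float64(0.2)]
(276, 246) (244.5, 220.7) [636.3  46.2  68.9] tool [-3.4 -5.1  1.3] gap [np.float64(1.6), np.float64(1.6)]
(276, 246) (243, 221) [639.5  47.   73.5] tool [-0.1 -4.8 -3.3] gap [np.float64(0.5), np.float64(0.5)]
```

Emit:
{"fn": "drive_tool", "kwargs": {"steps": [-0.012,0.004,0.01,0,0,0,-1,-0.012,0.004,0.02,0,0,0,-1,-0.012,0.004,0.03,0,0,0,-1,-0.012,0.004,0.04,0,0,0,-1,-0.012,0.004,0.05,0,0,0,-1,-0.012,0.004,0.05,0,0,0,-1,-0.012,0.004,0.05,0,0,0,-1]}}

```text
clock: 3.68
ee_pos: [636.1, 40.8, 54.2]
ee_rot: [0.986, 0.168, -0.0, -0.0]
ft_force: [-0.0, 0.3, -0.2]
width: 0.7
grasp_force: 0.0
```

Emit:
{"fn": "drive_tool", "kwargs": {"steps": [0,0,0.005,0,0,0,-1,0,0,0.01,0,0,0,-1,0,0,0.01,0,0,0,-1]}}

```text
clock: 3.93
ee_pos: [636.3, 40.8, 51.9]
ee_rot: [0.986, 0.168, -0.0, -0.0]
ft_force: [0.3, 0.5, -0.1]
width: -0.0
grasp_force: 0.0
```

Emit:
{"fn": "drive_tool", "kwargs": {"steps": [0.006,0,0.006,0,0,0,-1,0.006,0,0.012,0,0,0,-1,0.006,0,0.016,0,0,0,-1,0.006,0,0.016,0,0,0,-1]}}

```text
clock: 4.27
ee_pos: [637.7, 41.2, 47.8]
ee_rot: [0.986, 0.168, -0.0, -0.0]
ft_force: [-0.2, 1.2, 0.5]
width: 0.2
grasp_force: 0.0
```

Emit:
{"fn": "drive_tool", "kwargs": {"steps": [0,0,0.006,0,0,0,-1,0,0,0.012,0,0,0,-1,0,0,0.016,0,0,0,-1,0,0,0.016,0,0,0,-1]}}

```text
clock: 4.6
ee_pos: [637.6, 41.2, 43.8]
ee_rot: [0.986, 0.168, -0.0, -0.0]
ft_force: [0.4, -1.4, 0.6]
width: 0.5
grasp_force: 0.0
```

```bash
python3 - <<'E'
from h import *
w=manip.camera("wrist")[130:310,184:384,::-1];s=manip.camera("scene")[170:260,195:295,::-1]
o=manip.get_obs();print(o["ee_pos"],o["ft_force"],o["joints"],o["width"])
cv2.imwrite('pics/c4.png',np.hstack([cv2.resize(w,(400,360),interpolation=2),cv2.resize(s,(400,360),interpolation=2)]))
E
```

```text
[637.77985681  41.23243525  44.08002619] [0.79672422 0.31208592 0.5538223 ] [2.55754700e-02 3.54320111e-01 1.83326328e+00 3.14185940e-05
 9.54223419e-01 1.25858648e+00] 0.3013004733506857
```

View pics/c4.png

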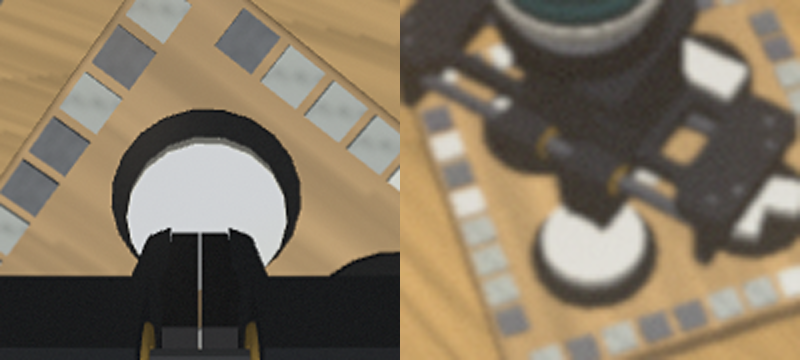

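The wrist and scene crops show the fingertip centred over the disc (tip about (205,225) in the scene crop) but still above it. The fingers are shorter than stated, so I'll keep lowering with force checks.

Emit:
{"fn": "drive_tool", "kwargs": {"steps": [0,0,0.006,0,0,0,-1,0,0,0.012,0,0,0,-1,0,0,0.016,0,0,0,-1,0,0,0.016,0,0,0,-1]}}

```text
clock: 5.03
ee_pos: [637.6, 41.2, 39.8]
ee_rot: [0.986, 0.168, -0.0, -0.0]
ft_force: [0.1, 0.1, 0.8]
width: 0.2
grasp_force: 0.0
```

Emit:
{"fn": "drive_tool", "kwargs": {"steps": [0,0,0.006,0,0,0,-1,0,0,0.012,0,0,0,-1,0,0,0.012,0,0,0,-1]}}

```text
clock: 5.28
ee_pos: [637.6, 41.2, 36.8]
ee_rot: [0.986, 0.168, -0.0, -0.0]
ft_force: [-1.2, 0.8, -0.4]
width: 0.3
grasp_force: 0.0
```

Emit:
{"fn": "drive_tool", "kwargs": {"steps": [0,0,0.006,0,0,0,-1,0,0,0.012,0,0,0,-1,0,0,0.012,0,0,0,-1]}}

```text
clock: 5.53
ee_pos: [637.6, 41.2, 33.8]
ee_rot: [0.986, 0.168, -0.0, -0.0]
ft_force: [-0.4, -0.1, 0.8]
width: 0.4
grasp_force: 0.0
```

Emit:
{"fn": "drive_tool", "kwargs": {"steps": [0,0,0.006,0,0,0,-1,0,0,0.012,0,0,0,-1,0,0,0.012,0,0,0,-1]}}

```text
clock: 5.78
ee_pos: [637.6, 41.2, 30.8]
ee_rot: [0.986, 0.168, -0.0, -0.0]
ft_force: [-0.1, 0.5, -1.3]
width: 0.8
grasp_force: 0.0
```

Emit:
{"fn": "drive_tool", "kwargs": {"steps": [0,0,0.006,0,0,0,-1,0,0,0.012,0,0,0,-1,0,0,0.012,0,0,0,-1]}}

```text
clock: 6.03
ee_pos: [637.6, 41.2, 27.8]
ee_rot: [0.986, 0.168, -0.0, -0.0]
ft_force: [0.4, -1.3, 0.1]
width: 0.8
grasp_force: 0.0
```

```bash
python3 - <<'E'
from h import *
w=manip.camera("wrist")[130:310,184:384,::-1];s=manip.camera("scene")[170:260,195:295,::-1]
o=manip.get_obs();print(o["ee_pos"],o["ft_force"])
cv2.imwrite('pics/c5.png',np.hstack([cv2.resize(w,(400,360),interpolation=2),cv2.resize(s,(400,360),interpolation=2)]))
E
```

```text
[637.78037521  41.21631893  28.06800096] [ 0.05857164 -0.03291118 -0.23936433]
```

View pics/c5.png

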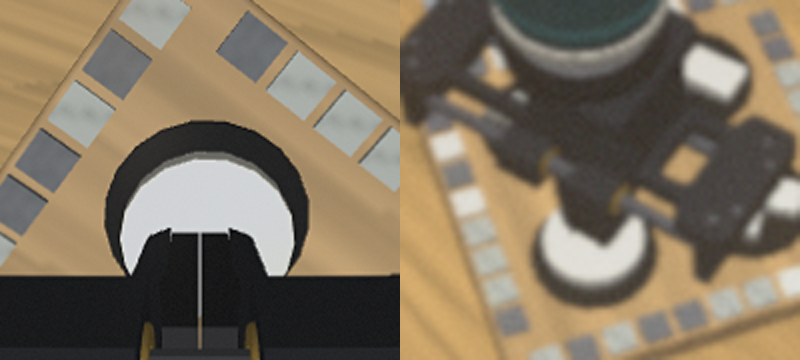

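Finger tip corner is now at wrist pixel (269,246) and scene pixel (247,231), still in front of the disc's centre.

```bash
python3 - <<'E'
from h import *
o=manip.get_obs();T=Ro.from_quat(o["ee_rot"])
for w in((269,246),(272,246)):
  for s in((246.7,231.2),(245.5,231.2),(246.7,230)):
    X=tri([ray("wrist",w),ray("scene",s)]);print(w,s,X.round(1),T.inv().apply(X-o["ee_pos"]).round(1))
for z in (35,37):
  print(z,plane("scene",(246.7,231.2),z))
im=cv2.imread('pics/c5.png')
i=manip.camera_info("wrist")
for v in((638.3,40.2,37),(638.3,40.2,29)):
  p,_=cv2.projectPoints(np.array([v]),cv2.Rodrigues(np.array(i["R"]))[0],np.array(i["t"]).ravel(),np.array(i["camera_matrix"]),np.array(i["D"]));print(v,(p.ravel()-[184,130])*2)
E
```

```text
(269, 246) (246.7, 231.2) [634.6  49.7  32.9] [-0.2 -9.  -4.8]
(269, 246) (245.5, 231.2) [637.5  50.3  37.7] [ 2.7 -8.7 -9.6]
(269, 246) (246.7, 230) [635.3  49.8  36.8] [ 0.5 -8.9 -8.7]
(272, 246) (246.7, 231.2) [633.1  47.4  28.5] [-2.3 -7.4 -0.5]
(272, 246) (245.5, 231.2) [636.1  48.2  33.4] [ 0.7 -7.1 -5.4]
(272, 246) (246.7, 230) [633.9  47.6  32.5] [-1.6 -7.4 -4.5]
35 [634.07273846  50.21506464  35.        ]
37 [634.77474201  51.24410082  37.        ]
(638.3, 40.2, 37) [203.36787463 240.93024104]
(638.3, 40.2, 29) [203.19914474 229.61334455]
```

Emit:
{"fn": "drive_tool", "kwargs": {"steps": [0,0,0.004,0,0,0,-1,0,0,0.008,0,0,0,-1,0,0,0.008,0,0,0,-1]}}

```text
clock: 6.38
ee_pos: [637.7, 41.2, 26.0]
ee_rot: [0.986, 0.168, -0.0, -0.0]
ft_force: [-0.3, -0.5, -0.2]
width: 0.5
grasp_force: 0.0
```

Emit:
{"fn": "drive_tool", "kwargs": {"steps": [0,0,0.004,0,0,0,-1,0,0,0.008,0,0,0,-1,0,0,0.008,0,0,0,-1]}}

```text
clock: 6.63
ee_pos: [637.7, 41.2, 23.9]
ee_rot: [0.986, 0.168, -0.0, -0.0]
ft_force: [0.1, 0.4, 0.6]
width: 0.4
grasp_force: 0.0
```

Emit:
{"fn": "drive_tool", "kwargs": {"steps": [0,0,0.004,0,0,0,-1,0,0,0.008,0,0,0,-1,0,0,0.008,0,0,0,-1]}}

```text
clock: 6.88
ee_pos: [637.7, 41.3, 21.9]
ee_rot: [0.986, 0.168, -0.0, -0.0]
ft_force: [0.1, -0.4, -0.2]
width: 0.6
grasp_force: 0.0
```

Emit:
{"fn": "drive_tool", "kwargs": {"steps": [0,0,0.004,0,0,0,-1,0,0,0.008,0,0,0,-1,0,0,0.008,0,0,0,-1]}}

```text
clock: 7.13
ee_pos: [637.7, 41.2, 19.9]
ee_rot: [0.986, 0.168, -0.0, -0.0]
ft_force: [0.7, -0.6, -0.3]
width: 0.7
grasp_force: 0.0
```

Emit:
{"fn": "drive_tool", "kwargs": {"steps": [0,0,0.004,0,0,0,-1,0,0,0.008,0,0,0,-1,0,0,0.008,0,0,0,-1]}}

```text
clock: 7.38
ee_pos: [637.7, 41.2, 17.9]
ee_rot: [0.986, 0.168, -0.0, -0.0]
ft_force: [-0.8, 0.3, -0.3]
width: 0.8
grasp_force: 0.0
```

Emit:
{"fn": "drive_tool", "kwargs": {"steps": [0,0,0.004,0,0,0,-1,0,0,0.008,0,0,0,-1,0,0,0.008,0,0,0,-1]}}

```text
clock: 7.63
ee_pos: [638.0, 41.3, 16.6]
ee_rot: [0.986, 0.168, 0.0, -0.0]
ft_force: [-2.2, -0.5, 2.0]
width: 0.1
grasp_force: 1.7
```

Emit:
{"fn": "drive_tool", "kwargs": {"steps": [0,0,0.004,0,0,0,-1,0,0,0.008,0,0,0,-1,0,0,0.008,0,0,0,-1]}}

```text
clock: 7.88
ee_pos: [638.0, 41.3, 14.8]
ee_rot: [0.986, 0.168, 0.0, 0.0]
ft_force: [-0.7, 0.1, 5.3]
width: 0.6
grasp_force: 2.3
```

Contact, at a reported TCP height of about 17. Pressing on.

Emit:
{"fn": "drive_tool", "kwargs": {"steps": [0,0,0.006,0,0,0,-1,0,0,0.012,0,0,0,-1,0,0,0.016,0,0,0,-1,0,0,0.016,0,0,0,-1]}}

```text
clock: 8.22
ee_pos: [638.1, 41.2, 10.7]
ee_rot: [0.986, 0.168, 0.0, 0.0]
ft_force: [-1.7, -0.5, 3.8]
width: 0.0
grasp_force: 2.3
```

Emit:
{"fn": "drive_tool", "kwargs": {"steps": [0,0,0.004,0,0,0,-1,0,0,0.008,0,0,0,-1,0,0,0.008,0,0,0,-1]}}

```text
clock: 8.47
ee_pos: [638.1, 41.3, 10.3]
ee_rot: [0.986, 0.168, -0.0, -0.0]
ft_force: [-5.3, 0.5, 13.4]
width: 0.8
grasp_force: 6.8
```

Emit:
{"fn": "drive_tool", "kwargs": {"steps": [0,0,0.004,0,0,0,-1,0,0,0.008,0,0,0,-1,0,0,0.008,0,0,0,-1]}}

```text
clock: 8.72
ee_pos: [638.2, 41.3, 10.3]
ee_rot: [0.986, 0.168, -0.0, 0.0]
ft_force: [-10.5, -1.1, 24.8]
width: 0.6
grasp_force: 12.1
```

Disc is at a firm stop (25 N, z no longer changing). Lifting and moving to the bar.

Emit:
{"fn": "drive_tool", "kwargs": {"steps": [0,0,-0.06,0,0,0,-1,0,0,-0.2,0,0,0,-1,-0.15,0.02,-0.2,0,0,0,-1,-0.3,0.04,-0.2,0,0,0,-1,-0.45,0.06,-0.2,0,0,0,-1,-0.485,0.065,-0.2,0,0,0,-1,-0.485,0.065,-0.2,0,0,0,-1,-0.485,0.065,-0.2,0,0,0,-1]}}

```text
clock: 9.38
ee_pos: [529.5, -14.4, 56.4]
ee_rot: [0.986, 0.168, 0.001, 0.0]
ft_force: [0.5, 0.6, -0.4]
width: 0.6
grasp_force: 0.0
```

```bash
python3 - <<'E'
from h import *
im=manip.camera("wrist");cv2.imwrite('pics/w6.png',im[:,:,::-1]);o=manip.get_obs();print(o["ee_pos"],o["ft_force"])
i=manip.camera_info("wrist")
for v in((529,-14.3,37),(638.3,40.2,29),(611,-41.5,37),(556.4,67,37)):
  p,_=cv2.projectPoints(np.array([v],float),cv2.Rodrigues(np.array(i["R"]))[0],np.array(i["t"]).ravel(),np.array(i["camera_matrix"]),np.array(i["D"]));print(v,p.ravel().round(0))
E
```

```text
[530.46333244 -14.16257599  56.71503271] [ 0.56076287 -0.11950111 -0.05820751]
(529, -14.3, 37) [283. 234.]
(638.3, 40.2, 29) [258.  41.]
(611, -41.5, 37) [368. 132.]
(556.4, 67, 37) [177. 157.]
```

View pics/w6.png

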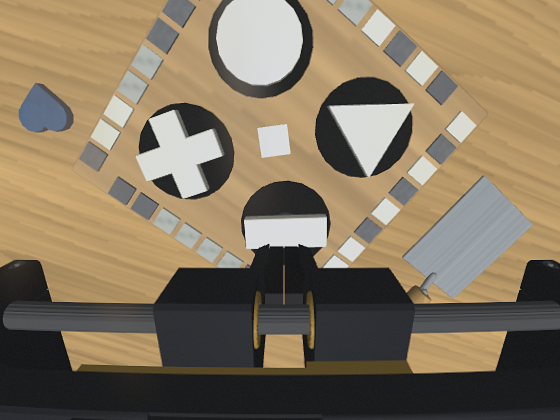

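The wrist view shows the bar at (286,232), the cross at (181,154), the triangle at (368,132) and the disc at (260,40), all close to prediction. Lowering onto the bar.

Emit:
{"fn": "drive_tool", "kwargs": {"steps": [0,0,0.06,0,0,0,-1,0,0,0.11,0,0,0,-1,0,0,0.14,0,0,0,-1,0,0,0.14,0,0,0,-1,0,0,0.15,0,0,0,-1,0,0,0.156,0,0,0,-1,0,0,0.162,0,0,0,-1,0,0,0.168,0,0,0,-1,0,0,0.168,0,0,0,-1]}}

```text
clock: 10.18
ee_pos: [529.1, -14.0, 14.8]
ee_rot: [0.986, 0.168, 0.0, -0.0]
ft_force: [-2.3, 1.5, 2.3]
width: 0.5
grasp_force: 1.5
```

Emit:
{"fn": "drive_tool", "kwargs": {"steps": [0,0,0.006,0,0,0,-1,0,0,0.012,0,0,0,-1,0,0,0.016,0,0,0,-1,0,0,0.016,0,0,0,-1]}}

```text
clock: 10.52
ee_pos: [529.2, -14.0, 10.8]
ee_rot: [0.986, 0.168, 0.0, -0.0]
ft_force: [-1.7, 1.9, 4.9]
width: 0.7
grasp_force: 2.2
```

Emit:
{"fn": "drive_tool", "kwargs": {"steps": [0,0,0.004,0,0,0,-1,0,0,0.008,0,0,0,-1,0,0,0.012,0,0,0,-1,0,0,0.012,0,0,0,-1]}}

```text
clock: 10.85
ee_pos: [529.3, -14.0, 10.2]
ee_rot: [0.986, 0.168, -0.0, -0.0]
ft_force: [-10.2, 2.2, 23.0]
width: 0.8
grasp_force: 11.5
```

Emit:
{"fn": "drive_tool", "kwargs": {"steps": [0,0,0.006,0,0,0,-1,0,0,0.006,0,0,0,-1,0,0,0.006,0,0,0,-1]}}

```text
clock: 11.1
ee_pos: [529.3, -14.0, 10.1]
ee_rot: [0.986, 0.168, -0.0, -0.0]
ft_force: [-14.9, 3.1, 32.7]
width: 0.1
grasp_force: 16.6
```

Bar is home (33 N at z 10.1). Now the cross.

Emit:
{"fn": "drive_tool", "kwargs": {"steps": [0,0,-0.06,0,0,0,-1,0,0,-0.2,0,0,0,-1,0.07,-0.09,-0.2,0,0,0,-1,0.14,-0.18,-0.2,0,0,0,-1,0.213,-0.268,-0.2,0,0,0,-1,0.213,-0.268,-0.2,0,0,0,-1,0.213,-0.268,-0.2,0,0,0,-1,0.213,-0.268,-0.2,0,0,0,-1]}}

```text
clock: 11.77
ee_pos: [556.6, 66.3, 55.4]
ee_rot: [0.986, 0.169, -0.0, 0.0]
ft_force: [0.2, 0.5, 0.0]
width: 0.5
grasp_force: 0.0
```

Emit:
{"fn": "drive_tool", "kwargs": {"steps": [0,0,0.06,0,0,0,-1,0,0,0.1,0,0,0,-1,0,0,0.13,0,0,0,-1,0,0,0.13,0,0,0,-1,0,0,0.14,0,0,0,-1,0,0,0.148,0,0,0,-1,0,0,0.154,0,0,0,-1,0,0,0.16,0,0,0,-1,0,0,0.16,0,0,0,-1]}}

```text
clock: 12.52
ee_pos: [557.3, 66.4, 16.3]
ee_rot: [0.986, 0.168, 0.0, 0.0]
ft_force: [-0.1, -0.9, 1.8]
width: 0.8
grasp_force: 1.3
```

Emit:
{"fn": "drive_tool", "kwargs": {"steps": [0,0,0.008,0,0,0,-1,0,0,0.014,0,0,0,-1,0,0,0.02,0,0,0,-1,0,0,0.024,0,0,0,-1,0,0,0.024,0,0,0,-1]}}

```text
clock: 12.93
ee_pos: [557.3, 66.5, 10.4]
ee_rot: [0.986, 0.168, 0.0, 0.0]
ft_force: [-1.9, -1.0, 3.9]
width: 0.4
grasp_force: 2.2
```

Emit:
{"fn": "drive_tool", "kwargs": {"steps": [0,0,0.004,0,0,0,-1,0,0,0.008,0,0,0,-1,0,0,0.012,0,0,0,-1,0,0,0.012,0,0,0,-1]}}

```text
clock: 13.27
ee_pos: [557.4, 66.5, 10.2]
ee_rot: [0.986, 0.168, 0.0, 0.0]
ft_force: [-9.4, -2.3, 25.7]
width: 0.8
grasp_force: 12.2
```

Cross is home (26 N). Lifting away and checking.

Emit:
{"fn": "drive_tool", "kwargs": {"steps": [0,0,-0.05,0,0,0,-1,0,0,-0.2,0,0,0,-1,0,0,-0.35,0,0,0,-1,0,0,-0.5,0,0,0,-1,0,0,-0.65,0,0,0,-1,0,0,-0.8,0,0,0,-1,0,0,-0.8,0,0,0,-1]}}

```text
clock: 13.85
ee_pos: [562.5, 67.2, 216.5]
ee_rot: [0.986, 0.168, 0.008, 0.001]
ft_force: [1.0, 0.2, 0.8]
width: 0.8
grasp_force: 0.0
```

Emit:
{"fn": "drive_tool", "kwargs": {"steps": [-0.2,0.98,0,0,0,0,-1,-0.2,0.98,0,0,0,0,-1,-0.2,0.98,0,0,0,0,-1,-0.2,0.98,0,0,0,0,-1,-0.2,0.98,0,0,0,0,-1,-0.2,0.98,0,0,0,0,-1,-0.2,0.98,0,0,0,0,-1,-0.2,0.98,0,0,0,0,-1,-0.2,0.98,0,0,0,0,-1]}}

```text
clock: 14.6
ee_pos: [590.7, -180.9, 206.2]
ee_rot: [0.986, 0.168, -0.0, -0.001]
ft_force: [-0.0, 0.3, 0.0]
width: 0.8
grasp_force: 0.0
```

Emit:
{"fn": "drive_tool", "kwargs": {"steps": [-0.2,0.9,0,0,0,0,-1,-0.2,0.9,0,0,0,0,-1,-0.2,0.9,0,0,0,0,-1,-0.2,0.9,0,0,0,0,-1,-0.2,0.9,0,0,0,0,-1,-0.2,0.9,0,0,0,0,-1,-0.2,0.9,0,0,0,0,-1,-0.2,0.9,0,0,0,0,-1,-0.2,0.9,0,0,0,0,-1]}}

```text
clock: 15.35
ee_pos: [618.8, -407.6, 206.4]
ee_rot: [0.986, 0.169, -0.0, -0.001]
ft_force: [-0.3, -0.2, -0.5]
width: 0.3
grasp_force: 0.0
```

```bash
python3 - <<'E'
from h import *
S={'disc':((277,188),(243,231)),'bar':((305,247),(268,188)),'cross':((261,232),(283,219)),'triangle':((320,204),(230,199))}
it=manip.camera("top").copy();isc=manip.camera("scene").copy();o=manip.get_obs();print(o["ee_pos"],o["ft_force"],o["clock"])
A=[cv2.imread(f'pics/{n}0.png')[:,:,::-1].copy() for n in('top','scene')]
for k,(a,b) in S.items():
    print(k,[tri([ray('top',tile(x,a,18)[0]),ray('scene',tile(y,b,17)[0])]).round(1).tolist() for x,y in(A,(it,isc))])
cv2.imwrite('pics/end.png',np.hstack([cv2.resize(x[:,:,::-1],(400,300)) for x in(it,isc)]))
E
```

```text
[ 618.8003791  -407.44310772  206.81052836] [-0.07906585  1.52775447  0.34563683] 15.45
disc [[637.4, 40.4, 33.7], [637.5, 40.5, 27.7]]
bar [[528.6, -14.4, 35.1], [528.6, -14.3, 27.4]]
cross [[555.6, 67.3, 33.9], [555.6, 67.2, 26.9]]
triangle [[610.7, -41.2, 35.1], [610.7, -41.3, 34.8]]
```

View pics/end.png

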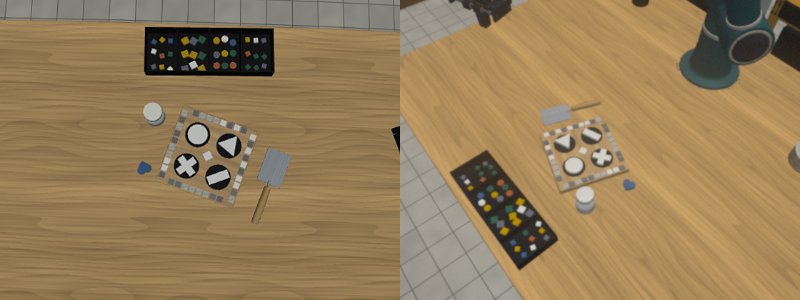

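The two views show the disc, bar and cross 6 to 8 mm lower, the triangle unchanged, and the jar, heart and spatula where they were. The arm is clear.

```bash
python3 -c "
from plant import manip
print(manip.close_job())"
```

```text
the job is handed in; nothing more can be done
None
```

The disc, bar and cross were pressed home in that order, the triangle still stands proud, the jar, spatula and heart show no movement in the final pictures, and the job was handed in at about 15.5 s with the arm clear.

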